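Lock the V-block and seat the lens barrel in it

ROBOT

A 6-joint arm with a two-finger parallel gripper is mounted at the origin on a cart in front of the work surface, level with it; the furniture and walls round the work are solid. World frame = base frame: x ahead of the robot, y to its left, z up, the work surface at z = 0. Lengths are in m, angles in rad, forces in N, time in s.
With the tool pointing down it reaches from about 0.425 to 1.125 m from the base axis. Payload 14.9 kg.
Tool frame: the origin (TCP) lies midway between the tips of the shut fingers; the grasp point (between the pads) lies bot.grasp_offset behind it (bot.grasp_offset is the distance from the TCP to the grasp point, in m); z points along the fingers, y is the line along which they close (so a half turn about z gives the same grasp; the last joint's range is limited). The gripper opens to 91 mm and grips with 3 to 60 N. Pads are 32 mm wide; open, the fingers measure 118 mm over their backs; the gripper's body (76 mm by 178 mm) begins 60 mm behind the grasp point.
Start: joints at [-1.276, 0.379, 1.734, -0, 1.028, -0.033], TCP at [0.225, -0.663, 0.214] pointing down, gripper open.
Joint ranges: [-2.77, 2.77], [-0.74, 2.19], [0, 2.66], [-1.06, 4.2], [0.31, 2.87], [-3.08, 3.08]. Speed limits (rad/s): [1.89, 1.89, 2.39, 3.14, 3.14, 3.14].

INTERFACE

Orientations are given as a unit quaternion [x, y, z, w].
In Python, from plant import bot gives the robot as it stands.
- The arm moves only by the shell command python3 -m pendant 'ROWS' [FORCE]. ROWS is JSON, a list of rows, each an object of numbers: "dx", "dy", "dz": the shift along the world's x, y, z in mm; "turn": the turn about the world's z in degrees; "gripper": the closure in counts, from 0 (fully open) to 255 (shut). In form: [{"dx": .., "dy": .., "dz": .., "turn": .., "gripper": ..}, ...]. A call has 1 to 20 rows; each row shifts and turns the commanded pose from where the row before left it; what a row does not reach is not made up. A row lasts 1/8 s, in which the tool goes at most 62.5 mm and 10.7 degrees, less where a joint would pass 70% of its speed; a pose out of reach is approached as far as the arm can. A call is refused whole if a number of a shift passes 62.5 or a number of a turn 10.7, either way. A call with a gripper value outside its range is refused whole. The fingers move at their own pace and stop on an object; FORCE is the grip in N (left out, the last holds). Time passes only in rows, so rows that do not move let the fingers close. It gives the time, the measured TCP pose, the force, the opening and the grip force at its end, in the units of the state.
- bot.state(): the state, without advancing time (a new reading comes with each control period).
- bot.capture(name): name is "scene" or "top" or "wrist"; returns the picture (420x560x3 uint8, blue, green, red); there is no depth.
- bot.camera_model(name): a dict with "mtx" (3x3 intrinsics, pixels), "extrinsics" (4x4, takes a point from camera to world coordinates). Camera axes: x right, y up, looking along -z (the intrinsics and any distortion apply to the point x, -y, -z); pixel columns grow to the right and rows downward; lengths in m; the calibration is good to about 2 mm. A picture is of the moment at which its call begins: read the wrist's pose just before it. camera_model takes no time and is no camera call; for the wrist camera it gives the pose at the moment of the call.
- bot.job_done(): hands the job in; it is judged then, once.
Trained networks look in the newest picture that a camera, given by its name, has taken for a name from the list of things; names that differ only in an ending like _2 or _b are one class to them, and where a whole thing is asked for, a point or a joint stands for the part that bears it (a point fixed in the world has none). Each returns a list of dicts, best first, with "score" (0 to 1); they miss things now and then, are a little off and sometimes report something else, mostly with a low value. They report only what shows in the picture. A call takes as long as a camera call.
- bot.boxes_of(label, camera): "box" ([left, top, right, bottom] in pixels, round what is visible of it).
- bot.trace(label, camera): "mask" (420x560 bool, what is visible of it) and "box" ([left, top, right, bottom] in pixels, round what is visible of it).
- bot.landmark_of(label, camera): "position" ([column, row] in pixels: a listed point, or the origin of a listed thing).
The state is a dict: "t": time; "joints": joint angles; "qvel": joint speeds; "effort": joint torques, N m; "tool_pos": TCP position; "eef_rot": TCP orientation; "ft_force": force on the tool from outside, world axes, zero at the start; "ft_torque": the same for the moment, N m; "opening": finger opening in m; "finger_force": force on a finger pad.
Only numpy, scipy, OpenCV 4.12 (cv2) and the standard library are available. Lean on these libraries where they do the work, as an engineer would, in place of code of your own. Each camera call takes 0.05 s, during which the arm holds its last target. There are 200 camera calls.

TASK

Turn the lever of the lock collar under the V-block clockwise, fully home to its red mark, and only then take the lens barrel with the orange end bands out of the white rest. Lay it lengthwise in the V-block, centred, so that it bears on both sloping faces, and press it down firmly but not hard, with roughly 15 N. Finish like that, with the hand still on the barrel and pressing it into the vee; leave the blue-banded barrel in the rest and everything else as it is.

Things in the scene. Friction and masses are not known exactly. Their poses are not given: they have to be found in the camera images.
- vee_fixture: fixed V-block: round grey base (diameter 144 mm, 10 high), hub with the lock collar, blue table (116 along x, 66 mm along y, top at z=44 mm) with two vee pillars, 26 mm long each, at x = -43 and +43 mm, tops at z=77 mm; between them a 60 mm wide slot, open down to z=44 mm, for the fingers. Origin: underside centre, on the worktop; x along the vee, y across, z up
- vee_left: the steel faces of the vee on the fixture's +y side (one on each pillar), fixed, sloping 45 degrees: the vee opens upward with 90 degrees, and both its ends are open; same origin and axes as the fixture
- vee_right: the steel faces of the vee on the -y side of the fixture (one on each pillar); same origin and axes as the fixture; fixed to it
- vee_seat (a point): point of the fixture where the middle of a fully seated barrel's axis lies: 79.5 mm above the worktop, midway between the pillars; axes as the fixture (x along the vee)
- lock_collar (a joint): angle of the captive lock collar about the fixture's vertical centre axis: 0 = locked, lever against its stop, pointing along the fixture's -x over the red mark on the base; grows counter-clockwise seen from above, up to 1.4 (lever towards the fixture's -y). Friction about 0.12 N m (1.2 N at the knob); it stays where it is left
- collar_knob (a point): centre of the top of the upright yellow knob (diameter 16 mm, from z=15 to z=55 mm over the worktop) at the end of the collar's aluminium lever, 100 mm from the fixture's centre axis; the lever itself is flat, 14 mm wide, its top at z=24 mm
- barrel_rest: fixed white parking rest, 116 (x) by 176 (y) mm, with places at y = +50 and -50 mm, in each a barrel lying along the rest's x on two supports (18 mm long, at x = -44 and +44 mm, tops at z=38 mm); between the supports it is open for the fingers down to z=8 mm. Origin: underside centre, on the worktop
- barrel_orange: the lens barrel to be seated: aluminium cylinder, diameter 36 mm, 130 mm long, an orange band at each end, fine dark lines round its middle, about 0.25 kg, both ends alike (either way round is right). Origin: centre of the barrel; x along its axis. In the rest its axis is 45 mm above the worktop
- barrel_blue: the other lens barrel, of the same size, brass coloured with a blue band at each end; stays in the rest (which barrel is in which place varies). Origin: centre; x along its axis
- tape: loose roll of green label tape, lying flat, diameter 91 mm, 19 mm high; bystander. Origin: underside centre
- vial_a: loose brown glass vial with white cap, diameter 26, 60 mm high; bystander. Origin: underside centre
- vial_b: loose glass vial with black cap, diameter 25, 56 mm high; bystander. Origin: underside centre
- marker: loose white marker pen with a red cap, 135 mm long, 13 mm thick, lying along its y; bystander. Origin: underside centre

How it is judged:
By the outcome, as a careful person would: the job done as asked, in the order asked, and still so for the second after the job is handed in, while the arm keeps its last pose, push and grip.
It also fails if it takes over 61 s, if anything falls off the work surface, if the arm or the gripper's body presses on something with over 40 N, if the wrist force passes 120 N, or if a joint passes its speed limit or range.

## Working session

There is one attempt and no reset: what is moved stays moved. The work goes in short steps, Python scripts to look and compute and a shell command to move; the robot and the scene stay as the last step left them, time stands still between calls to the robot, and variables do not carry over. Pictures are saved under pics/ and viewed, at most 10 in all, crops included, and the job is handed in when it is done.

```bash
mkdir -p pics; ls; cat > h.py <<'E'
import numpy as np, cv2
from plant import bot
def ray(cam,px):
    m=bot.camera_model(cam);K=np.array(m["mtx"]);E=np.array(m["extrinsics"])
    d=m.get("dist",None)
    p=cv2.undistortPoints(np.array([[px]],float),K,None if d is None else np.array(d))[0,0]
    return E[:3,3],E[:3,:3]@np.array([p[0],-p[1],-1])
def at_z(cam,px,z):
    o,d=ray(cam,px);return o+d*(z-o[2])/d[2]
E
python3 - <<'E'
from h import *
print(bot.grasp_offset, bot.state(), bot.camera_model("top"))
for c in("scene","top"):
    cv2.imwrite(f"pics/{c}1.png",bot.capture(c))
zs=dict(vee_fixture=0,vee_seat=.0795,collar_knob=.055,barrel_rest=0,barrel_orange=.045,barrel_blue=.045,tape=0,vial_a=0,vial_b=0,marker=0)
for n,z in zs.items():
  for c in("scene","top"):
    for r in bot.landmark_of(n,c)[:2]:
        print(n,c,round(r["score"],2),np.round(r["position"],1),at_z(c,r["position"],z).round(4))
E
```

```text
pics
0.0188 {'t': 0.0, 'joints': array([-1.27629406e+00,  3.79424026e-01,  1.73480495e+00, -2.51966988e-06,
        1.02851996e+00, -3.33001896e-02]), 'qvel': array([ 1.73744344e-03,  2.33914897e-04,  6.61913763e-04, -2.97880664e-04,
       -8.45351826e-04,  9.17323304e-05]), 'effort': array([ 1.31750083e-03, -7.63724828e+01, -4.34363508e+01,  6.51258230e-02,
        4.24343138e-02, -8.98282792e-05]), 'tool_pos': array([ 0.22524629, -0.66232654,  0.21326548]), 'eef_rot': array([ 9.86597964e-01,  1.63169000e-01, -7.63611584e-05, -5.73079036e-04]), 'ft_force': array([-0.00838602,  0.35260944,  0.18940428]), 'ft_torque': array([ 0.05731438, -0.011771  ,  0.01006525]), 'finger_force': 0.0, 'opening': 0.09151537898478933} {'mtx': array([[402.42429347,   0.        , 276.14270555],
       [  0.        , 402.42429347, 214.0007687 ],
       [  0.        ,   0.        ,   1.        ]]), 'extrinsics': array([[-0.01723584,  0.99644886, -0.08241717,  0.51079855],
       [-0.9995247 , -0.01927876, -0.02405634,  0.05527391],
       [-0.02555982,  0.08196336,  0.99630753,  0.9381091 ],
       [ 0.  
[... 951 characters left out ...]
 top 0.96 [266.7 138.3] [0.7694 0.0973 0.    ]
vial_a scene 0.64 [335.3 257.4] [0.413  0.0283 0.    ]
vial_a scene 0.59 [172.4 245.6] [0.7031 0.3213 0.    ]
vial_a top 0.52 [295.8 292.1] [0.4073 0.0358 0.    ]
vial_a top 0.45 [178.9 172.1] [0.6927 0.3072 0.    ]
vial_b scene 0.64 [335.3 257.4] [0.413  0.0283 0.    ]
vial_b scene 0.59 [172.4 245.6] [0.7031 0.3213 0.    ]
vial_b top 0.52 [295.8 292.1] [0.4073 0.0358 0.    ]
vial_b top 0.45 [178.9 172.1] [0.6927 0.3072 0.    ]
marker scene 0.94 [261.4 293.4] [0.3909 0.264  0.    ]
marker scene 0.47 [336.1 219. ] [ 0.5772 -0.1278  0.    ]
marker top 0.83 [194.2 307.9] [0.3747 0.2708 0.    ]
marker top 0.73 [407.2 239.5] [ 0.5235 -0.2236  0.    ]
```

View pics/top1.png

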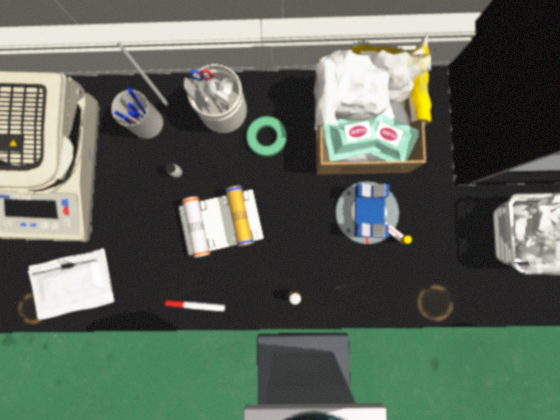

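View pics/scene1.png

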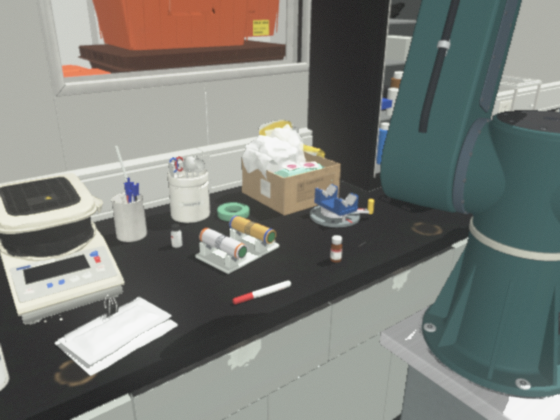

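The top view shows the fixture at about (365,212), with its red mark below it at (367,240) and the yellow knob at (407,239). The orange-banded barrel is the left one, at (196,226), and the blue one is at (240,215). In the scene view there is a tall cardboard box close behind the fixture. I'll move to a view over the fixture.

```bash
python3 -m pendant '[{"dx":23,"dy":42,"dz":10,"turn":-3},{"dx":23,"dy":42,"dz":10,"turn":-3},{"dx":23,"dy":42,"dz":10,"turn":-3},{"dx":23,"dy":42,"dz":10,"turn":-3},{"dx":23,"dy":42,"dz":10,"turn":-3},{"dx":23,"dy":42,"dz":10,"turn":-3},{"dx":23,"dy":42,"dz":10},{"dx":23,"dy":42,"dz":10},{"dx":23,"dy":42,"dz":10},{"dx":23,"dy":42,"dz":10},{"dx":23,"dy":42,"dz":10},{"dx":23,"dy":42,"dz":10},{"dx":0},{"dx":0},{"dx":0,"gripper":255}]'
cat > look.py <<'E'
import sys
from h import *
name=sys.argv[1]
s=bot.state();print(s["t"],s["tool_pos"].round(4),np.degrees(2*np.arctan2(s["eef_rot"][1],s["eef_rot"][0])).round(2))
cv2.imwrite(f"pics/{name}.png",bot.capture("wrist"))
for a in sys.argv[2:]:
    n,z=a.split(":")
    for r in bot.landmark_of(n,"wrist")[:2]:
        print(n,round(r["score"],2),np.round(r["position"],1),at_z("wrist",r["position"],float(z)).round(4))
E
python3 look.py w1 vee_fixture:0 vee_seat:.0795 collar_knob:.055
```

```text
1.1 [ 0.2254 -0.6627  0.2139] 18.78schema error: expected keys dx, dy, dz, turn, gripper
```

```bash
python3 -m pendant '[{"dx":23,"dy":42,"dz":10,"turn":-3,"gripper":0},{"dx":23,"dy":42,"dz":10,"turn":-3,"gripper":0},{"dx":23,"dy":42,"dz":10,"turn":-3,"gripper":0},{"dx":23,"dy":42,"dz":10,"turn":-3,"gripper":0},{"dx":23,"dy":42,"dz":10,"turn":-3,"gripper":0},{"dx":23,"dy":42,"dz":10,"turn":-3,"gripper":0},{"dx":23,"dy":42,"dz":10,"turn":0,"gripper":0},{"dx":23,"dy":42,"dz":10,"turn":0,"gripper":0},{"dx":23,"dy":42,"dz":10,"turn":0,"gripper":0},{"dx":23,"dy":42,"dz":10,"turn":0,"gripper":0},{"dx":23,"dy":42,"dz":10,"turn":0,"gripper":0},{"dx":23,"dy":42,"dz":10,"turn":0,"gripper":0},{"dx":0,"dy":0,"dz":0,"turn":0,"gripper":0},{"dx":0,"dy":0,"dz":0,"turn":0,"gripper":0},{"dx":0,"dy":0,"dz":0,"turn":0,"gripper":0}]'
python3 look.py w1 vee_fixture:0 vee_seat:.0795 collar_knob:.055
```

```text
t: 3.18
tool_pos: [0.5008, -0.1595, 0.3336]
eef_rot: [1.0, 0.006, -0.0, -0.0]
ft_force: [-0.8, -0.2, -0.5]
opening: 0.0911
finger_force: 0.0
3.175 [ 0.5008 -0.1595  0.3336] 0.72
vee_fixture 0.76 [258.3 104.6] [ 0.5881 -0.1323  0.    ]
vee_seat 0.85 [254.1 101.4] [ 0.5898 -0.1314  0.0795]
collar_knob 0.67 [315.2 155.7] [ 0.5252 -0.2077  0.055 ]
collar_knob 0.5 [255.6 104.8] [ 0.5867 -0.1316  0.055 ]
```

View pics/w1.png

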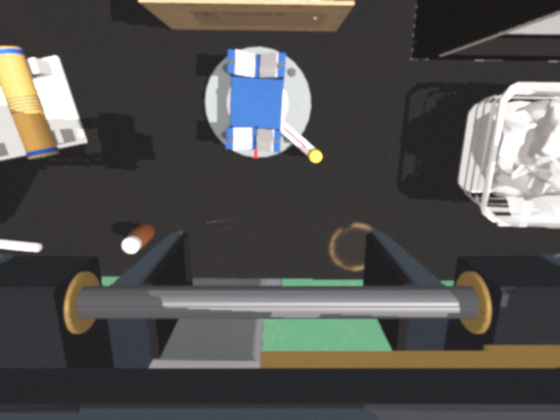

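The wrist view shows the fixture at (257,103), the knob at (315,156) and the red mark at (256,153). The box is beyond it and the vial is at (140,238). I still need the yaw values.

```bash
python3 - <<'E'
from h import *
for pts,z in (([(257,51),(254,150.5)],.07),([(229,50),(227,148)],.07),([(285,53),(281,151)],.07),([(257.5,103),(256,153.5)],.01)):
    a=at_z("wrist",pts[0],z);b=at_z("wrist",pts[1],z);d=a-b
    print(a.round(4),b.round(4),np.degrees(np.arctan2(d[1],d[0])).round(1))
for lab in("vee_left","vee_right","vee_fixture"):
    for r in bot.landmark_of(lab,"wrist")[:1]:print(lab,r["position"],at_z("wrist",r["position"],0)[:2])
bot.capture("top")
for lab in("barrel_orange","barrel_blue"):
    for r in bot.trace(lab,"top")[:1]:
        m=r["mask"].astype(np.uint8);c=cv2.boxPoints(cv2.minAreaRect(cv2.findNonZero(m)))
        w=np.array([at_z("top",p,.05)[:2] for p in c]);print(lab,r["score"],w.mean(0).round(4))
        for i in(0,1):
            d=w[i+1]-w[i];print(np.linalg.norm(d).round(4),np.degrees(np.arctan2(d[1],d[0])).round(1))
E
```

```text
[ 0.6454 -0.1343  0.07  ] [ 0.5324 -0.1303  0.07  ] -2.0
[ 0.6461 -0.1022  0.07  ] [ 0.535  -0.0971  0.07  ] -2.6
[ 0.6437 -0.1665  0.07  ] [ 0.5322 -0.1636  0.07  ] -1.5
[ 0.5902 -0.1315  0.01  ] [ 0.5222 -0.1292  0.01  ] -1.9
vee_fixture [258.3, 104.6] [ 0.58855266 -0.13170823]
barrel_orange 0.81 [0.5586 0.2565]
0.0375 -77.9
0.1325 -166.9
barrel_blue 0.81 [0.5818 0.1584]
0.0396 -79.4
0.1343 -169.0
```

```bash
python3 -m pendant '[{"dx":4,"dy":-25,"dz":-20,"turn":-1,"gripper":255},{"dx":4,"dy":-25,"dz":-30,"turn":-1,"gripper":255},{"dx":4,"dy":-25,"dz":-40,"turn":-1,"gripper":255},{"dx":4,"dy":-27,"dz":-40,"turn":0,"gripper":255},{"dx":0,"dy":0,"dz":-40,"turn":0,"gripper":255},{"dx":0,"dy":0,"dz":-40,"turn":0,"gripper":255},{"dx":0,"dy":0,"dz":-40,"turn":0,"gripper":255},{"dx":0,"dy":0,"dz":-30,"turn":0,"gripper":255},{"dx":0,"dy":0,"dz":-20,"turn":0,"gripper":255},{"dx":0,"dy":0,"dz":0,"turn":0,"gripper":255},{"dx":0,"dy":0,"dz":0,"turn":0,"gripper":255}]' 10
```

```text
t: 5.05
tool_pos: [0.5181, -0.2611, 0.035]
eef_rot: [1.0, -0.019, 0.001, 0.0]
ft_force: [-0.4, 0.3, 0.2]
opening: 0.0003
finger_force: 0.0
```

```bash
python3 -m pendant '[{"dx":0,"dy":10,"dz":0,"turn":0,"gripper":255},{"dx":0,"dy":10,"dz":0,"turn":0,"gripper":255},{"dx":0,"dy":10,"dz":0,"turn":0,"gripper":255},{"dx":-4,"dy":10,"dz":0,"turn":0,"gripper":255},{"dx":-7,"dy":10,"dz":0,"turn":0,"gripper":255},{"dx":-6,"dy":10,"dz":0,"turn":0,"gripper":255},{"dx":-4,"dy":10,"dz":0,"turn":0,"gripper":255},{"dx":-3,"dy":10,"dz":0,"turn":0,"gripper":255},{"dx":-3,"dy":10,"dz":0,"turn":0,"gripper":255},{"dx":-2,"dy":6,"dz":0,"turn":0,"gripper":255},{"dx":0,"dy":0,"dz":0,"turn":0,"gripper":255}]'
python3 look.py w2 collar_knob:.055
```

```text
t: 6.42
tool_pos: [0.4885, -0.1643, 0.034]
eef_rot: [1.0, -0.019, 0.0, -0.0]
ft_force: [0.8, -0.1, -0.2]
opening: 0.0005
finger_force: 0.0
6.425 [ 0.4885 -0.1643  0.034 ] -2.19
```

View pics/w2.png

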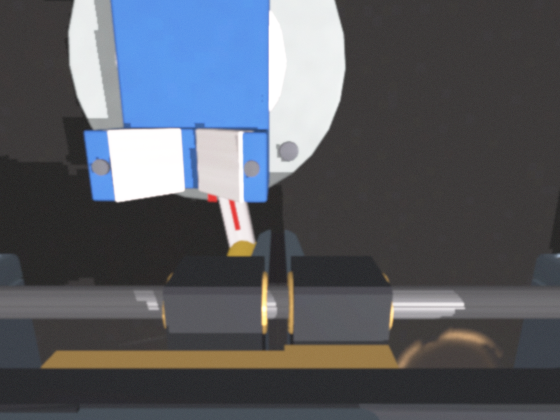

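The wrist view shows the knob at (240,250), touching the fingertips. The lever (235,215) is just right of the red mark at (212,198), so I keep pushing.

```bash
python3 -m pendant '[{"dx":0,"dy":3,"dz":0,"turn":0,"gripper":255},{"dx":0,"dy":3,"dz":0,"turn":0,"gripper":255},{"dx":0,"dy":3,"dz":0,"turn":0,"gripper":255},{"dx":0,"dy":3,"dz":0,"turn":0,"gripper":255},{"dx":0,"dy":0,"dz":0,"turn":0,"gripper":255}]'
```

```text
t: 7.15
tool_pos: [0.4884, -0.1525, 0.0339]
eef_rot: [1.0, -0.019, 0.0, -0.0]
ft_force: [-0.6, -0.5, -0.2]
opening: 0.0004
finger_force: 0.0
```

```bash
python3 -m pendant '[{"dx":0,"dy":3,"dz":0,"turn":0,"gripper":255},{"dx":0,"dy":2,"dz":0,"turn":0,"gripper":255},{"dx":0,"dy":0,"dz":0,"turn":0,"gripper":255}]'; python3 -m pendant '[{"dx":0,"dy":2,"dz":0,"turn":0,"gripper":255},{"dx":0,"dy":0,"dz":0,"turn":0,"gripper":255}]'
```

```text
t: 7.52
tool_pos: [0.4884, -0.1476, 0.0339]
eef_rot: [1.0, -0.019, 0.0, -0.0]
ft_force: [-0.1, -0.7, 0.3]
opening: 0.0
finger_force: 0.1
t: 7.78
tool_pos: [0.4884, -0.1457, 0.0339]
eef_rot: [1.0, -0.019, 0.0, -0.0]
ft_force: [-0.2, -0.7, 0.1]
opening: 0.0004
finger_force: 0.2
```

```bash
python3 look.py w3 collar_knob:.055
```

```text
7.775 [ 0.4884 -0.1457  0.0339] -2.22
```

View pics/w3.png

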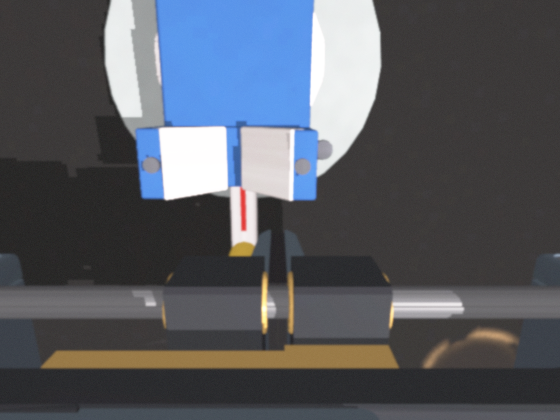

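The lever at (245,215) now lies almost straight over the mark, but the force hasn't risen yet. I keep going until it meets the stop.

```bash
for i in 1; do python3 -m pendant '[{"dx":0,"dy":2,"dz":0,"turn":0,"gripper":255},{"dx":0,"dy":0,"dz":0,"turn":0,"gripper":255}]'; done; python3 -m pendant '[{"dx":0,"dy":1.5,"dz":0,"turn":0,"gripper":255},{"dx":0,"dy":0,"dz":0,"turn":0,"gripper":255}]'
```

```text
t: 8.12
tool_pos: [0.4885, -0.1444, 0.034]
eef_rot: [1.0, -0.019, 0.0, 0.001]
ft_force: [-2.8, -11.4, -0.7]
opening: 0.0006
finger_force: 5.7
t: 8.38
tool_pos: [0.4886, -0.1438, 0.0341]
eef_rot: [1.0, -0.019, 0.0, 0.001]
ft_force: [-5.4, -24.7, -2.9]
opening: 0.0004
finger_force: 12.3
```

The wrist force jumped to 25 N, so the lever is hard against its stop. I'll back off, rise, check the lever, and move to the rest.

```bash
python3 -m pendant '[{"dx":0,"dy":-10,"dz":0,"turn":0,"gripper":255},{"dx":0,"dy":-15,"dz":10,"turn":0,"gripper":255},{"dx":0,"dy":0,"dz":50,"turn":0,"gripper":255},{"dx":0,"dy":0,"dz":60,"turn":0,"gripper":255},{"dx":0,"dy":20,"dz":60,"turn":0,"gripper":0},{"dx":0,"dy":20,"dz":60,"turn":0,"gripper":0},{"dx":0,"dy":0,"dz":50,"turn":0,"gripper":0},{"dx":0,"dy":0,"dz":0,"turn":0,"gripper":0}]'
python3 look.py w4 vee_fixture:0 vee_seat:.0795 collar_knob:.055
python3 -m pendant '[{"dx":-3,"dy":40,"dz":0,"turn":2,"gripper":0},{"dx":-3,"dy":45,"dz":0,"turn":2,"gripper":0},{"dx":-3,"dy":50,"dz":0,"turn":2,"gripper":0},{"dx":-3,"dy":50,"dz":0,"turn":2,"gripper":0},{"dx":-3,"dy":50,"dz":0,"turn":2,"gripper":0},{"dx":-3,"dy":50,"dz":0,"turn":2,"gripper":0},{"dx":-3,"dy":45,"dz":0,"turn":2,"gripper":0},{"dx":-3,"dy":40,"dz":0,"turn":0,"gripper":0},{"dx":-3,"dy":8,"dz":0,"turn":0,"gripper":0},{"dx":0,"dy":0,"dz":0,"turn":0,"gripper":0},{"dx":0,"dy":0,"dz":0,"turn":0,"gripper":0}]'
python3 look.py w5 barrel_orange:.045 barrel_blue:.045 barrel_rest:0
python3 - <<'E'
from h import *
for lab in("barrel_orange","barrel_blue"):
    for r in bot.trace(lab,"wrist")[:1]:
        m=r["mask"].astype(np.uint8);c=cv2.boxPoints(cv2.minAreaRect(cv2.findNonZero(m)))
        w=np.array([at_z("wrist",p,.05)[:2] for p in c]);print(lab,r["score"],w.mean(0).round(4))
        for i in(0,1):
            d=w[i+1]-w[i];print(np.linalg.norm(d).round(4),np.degrees(np.arctan2(d[1],d[0])).round(1))
a=cv2.imread("pics/w4.png");b=cv2.imread("pics/w5.png")
cv2.imwrite("pics/w45.png",np.hstack([cv2.resize(a,(400,300)),cv2.resize(b,(400,300))]))
E
```

```text
t: 9.38
tool_pos: [0.49, -0.1284, 0.3273]
eef_rot: [1.0, -0.019, 0.004, 0.001]
ft_force: [-0.1, 0.0, 0.1]
opening: 0.0376
finger_force: 0.0
9.375 [ 0.49   -0.1284  0.3273] -2.2
vee_fixture 0.61 [277.7  99.7] [ 0.5821 -0.1324  0.    ]
vee_seat 0.75 [275.6  93.8] [ 0.5846 -0.1298  0.0795]
collar_knob 0.69 [274.6 176.9] [ 0.4857 -0.1243  0.055 ]
t: 10.95
tool_pos: [0.4614, 0.2493, 0.3221]
eef_rot: [0.995, 0.102, -0.0, 0.0]
ft_force: [0.3, 0.2, 0.6]
opening: 0.0911
finger_force: 0.0
10.95 [0.4614 0.2493 0.3221] 11.73
barrel_orange 0.73 [286.8  94.7] [0.5596 0.2577 0.045 ]
barrel_orange 0.66 [256.7 216.6] [0.3999 0.2646 0.045 ]
barrel_blue 0.85 [370.4  92.5] [0.5828 0.1586 0.045 ]
barrel_blue 0.52 [254.7 215. ] [0.4015 0.2678 0.045 ]
barrel_rest 0.6 [320.8  94.6] [0.5716 0.2127 0.    ]
barrel_orange 0.61 [0.5611 0.2572]
0.0347 -78.3
0.1326 -167.2
barrel_blue 0.82 [0.5838 0.1608]
0.1347 11.1
0.0369 -81.6
```

View pics/w45.png

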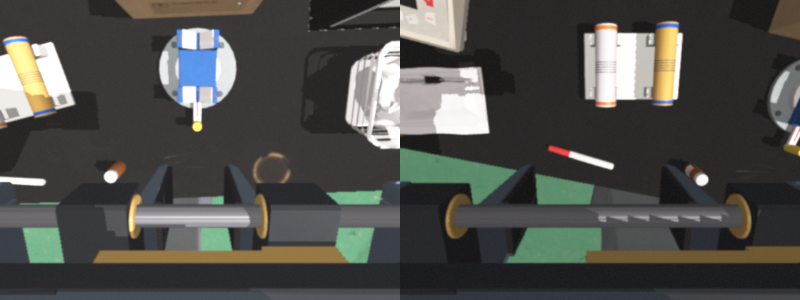

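The lever now points straight along the fixture's -x over the mark, with the knob at (197,127) in the left half. On the right the orange-banded barrel is at (606,65) and the blue one at (666,63). I'll go down and grasp.

```bash
python3 -m pendant '[{"dx":20,"dy":2,"dz":-20,"turn":0.5,"gripper":0},{"dx":30,"dy":2,"dz":-30,"turn":0,"gripper":0},{"dx":30,"dy":2,"dz":-40,"turn":0,"gripper":0},{"dx":18.6,"dy":2,"dz":-50,"turn":0,"gripper":0},{"dx":0,"dy":0,"dz":-50,"turn":0,"gripper":0},{"dx":0,"dy":0,"dz":-50,"turn":0,"gripper":0},{"dx":0,"dy":0,"dz":-36,"turn":0,"gripper":0},{"dx":0,"dy":0,"dz":-20,"turn":0,"gripper":0},{"dx":0,"dy":0,"dz":0,"turn":0,"gripper":0},{"dx":0,"dy":0,"dz":0,"turn":0,"gripper":0}]' 20
python3 -m pendant '[{"dx":0,"dy":0,"dz":0,"turn":0,"gripper":255},{"dx":0,"dy":0,"dz":0,"turn":0,"gripper":255},{"dx":0,"dy":0,"dz":0,"turn":0,"gripper":255},{"dx":0,"dy":0,"dz":0,"turn":0,"gripper":255},{"dx":0,"dy":0,"dz":0,"turn":0,"gripper":255},{"dx":0,"dy":0,"dz":0,"turn":0,"gripper":255},{"dx":0,"dy":0,"dz":0,"turn":0,"gripper":255}]' 20
```

```text
t: 12.5
tool_pos: [0.5609, 0.2586, 0.0279]
eef_rot: [0.994, 0.107, 0.001, -0.0]
ft_force: [-0.2, 0.6, 0.4]
opening: 0.091
finger_force: 0.0
t: 13.38
tool_pos: [0.5602, 0.257, 0.0266]
eef_rot: [0.994, 0.107, -0.0, 0.001]
ft_force: [3.0, -15.6, 5.7]
opening: 0.0356
finger_force: 20.0
```

```bash
python3 -m pendant '[{"dx":0.2,"dy":-1.2,"dz":0,"turn":0,"gripper":255},{"dx":0,"dy":0,"dz":0,"turn":0,"gripper":255},{"dx":0,"dy":0,"dz":10,"turn":0,"gripper":255},{"dx":0,"dy":0,"dz":25,"turn":0,"gripper":255},{"dx":0,"dy":0,"dz":40,"turn":0,"gripper":255},{"dx":0,"dy":0,"dz":50,"turn":0,"gripper":255},{"dx":0,"dy":0,"dz":50,"turn":0,"gripper":255},{"dx":0,"dy":0,"dz":40,"turn":0,"gripper":255},{"dx":0,"dy":0,"dz":0,"turn":0,"gripper":255}]' 40
python3 look.py w6 barrel_orange:.21
python3 - <<'E'
from h import *
s=bot.state();z=s["tool_pos"][2]+bot.grasp_offset
for r in bot.trace("barrel_orange","wrist")[:2]:print(r["score"],r["box"])
for r in bot.landmark_of("barrel_orange","wrist")[:2]:print(r["position"],at_z("wrist",r["position"],z)-s["tool_pos"])
E
```

```text
t: 14.5
tool_pos: [0.5614, 0.2579, 0.2453]
eef_rot: [0.994, 0.107, 0.003, -0.001]
ft_force: [0.8, -0.1, -2.6]
opening: 0.0353
finger_force: 40.0
14.5 [0.5614 0.2579 0.2453] 12.3
barrel_orange 0.78 [276.7 277.8] [0.5349 0.2521 0.21  ]
0.61 [236.1, 135.3, 316.8, 349.2]
[276.7, 277.8] [-3.73713058e-04  6.29667618e-05  1.88000000e-02]
```

View pics/w6.png

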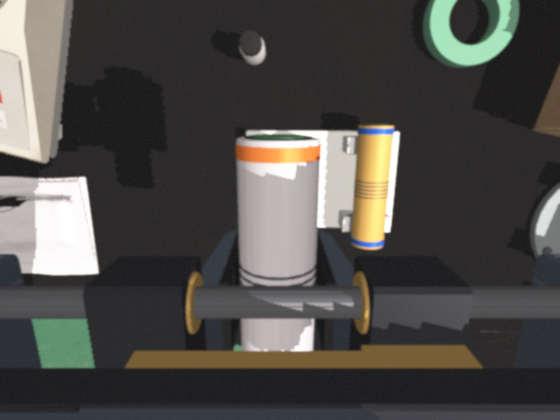

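The orange barrel is held centred: its dark middle rings at (278,275) lie between the pads, and the network puts its centre about 0.4 mm from the tool. The blue barrel is still in the rest at (373,187). I'll carry it across and take one settled look at the fixture from the side.

```bash
python3 -m pendant '[{"dx":-8,"dy":-25,"dz":5,"turn":-1.8,"gripper":255},{"dx":-8,"dy":-40,"dz":5,"turn":-1.8,"gripper":255},{"dx":-8,"dy":-40,"dz":5,"turn":-1.8,"gripper":255},{"dx":-8,"dy":-40,"dz":5,"turn":-1.8,"gripper":255},{"dx":-8,"dy":-40,"dz":0,"turn":-1.8,"gripper":255},{"dx":-8,"dy":-40,"dz":0,"turn":-1.8,"gripper":255},{"dx":-8,"dy":-40,"dz":0,"turn":-1.8,"gripper":255},{"dx":-5,"dy":-30,"dz":0,"turn":-1.7,"gripper":255},{"dx":0,"dy":0,"dz":0,"turn":0,"gripper":255},{"dx":0,"dy":0,"dz":0,"turn":0,"gripper":255},{"dx":0,"dy":0,"dz":0,"turn":0,"gripper":255}]'
python3 look.py w7 vee_fixture:0 vee_seat:.0795 collar_knob:.055 barrel_orange:.28
```

```text
t: 16.08
tool_pos: [0.499, -0.0374, 0.2613]
eef_rot: [1.0, -0.017, -0.0, -0.0]
ft_force: [-0.8, -0.7, -2.8]
opening: 0.0349
finger_force: 40.0
16.075 [ 0.499  -0.0374  0.2613] -1.98
vee_fixture 0.82 [354.4  99.9] [ 0.587  -0.1316  0.    ]
vee_seat 0.91 [371.4  95.8] [ 0.5878 -0.1311  0.0795]
collar_knob 0.79 [356.4 186.5] [ 0.4943 -0.1245  0.055 ]
barrel_orange 0.81 [279.5 277.6] [ 0.4986 -0.0386  0.28  ]
```

View pics/w7.png

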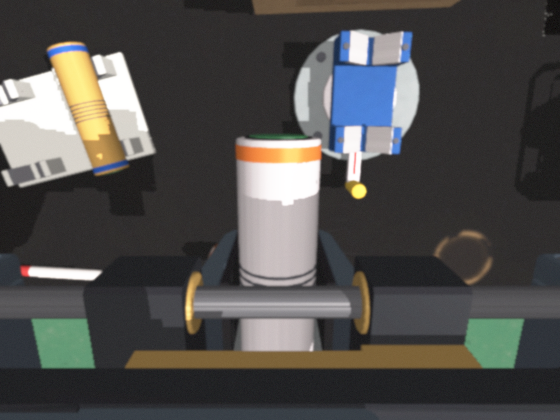

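The fixture is at (370,95) with the lever home and the knob at (358,190). The held barrel hides none of it. I'll refine the yaw from the pillar edges.

```bash
python3 - <<'E'
from h import *
im=bot.capture("wrist")
c=cv2.resize(im[20:200,290:430],(0,0),fx=4,fy=4,interpolation=cv2.INTER_CUBIC)[:600]
hsv=cv2.cvtColor(im,cv2.COLOR_BGR2HSV)
m=cv2.inRange(hsv,(100,120,60),(130,255,255));m[:, :325]=0;m[170:]=0;m[:,430:]=0
n,l,st,_=cv2.connectedComponentsWithStats(m)
k=1+st[1:,4].argmax();print(st[k])
pts=cv2.findNonZero(m)
rect=cv2.minAreaRect(pts);bp=cv2.boxPoints(rect);print(bp.round(1).tolist())
w=np.array([at_z("wrist",p,.075)[:2] for p in bp]);print(w.round(4).tolist(),w.mean(0))
for i in(0,1):
    d=w[i+1]-w[i];print(np.linalg.norm(d).round(4),np.degrees(np.arctan2(d[1],d[0])).round(2))
E
```

```text
[ 330   31   66  122 4518]
[[328.6000061035156, 151.5], [335.0, 28.100000381469727], [412.1000061035156, 32.099998474121094], [405.70001220703125, 155.5]]
[[0.5357, -0.091], [0.6491, -0.0965], [0.6433, -0.1683], [0.529, -0.1695]] [ 0.5892611  -0.13133677]
0.1135 -2.75
0.072 -94.67
```

```bash
python3 -m pendant '[{"dx":15,"dy":-15,"dz":-10,"turn":-0.5,"gripper":255},{"dx":25,"dy":-25,"dz":-30,"turn":0,"gripper":255},{"dx":25,"dy":-25,"dz":-40,"turn":0,"gripper":255},{"dx":15,"dy":-18,"dz":-40,"turn":0,"gripper":255},{"dx":9,"dy":-11,"dz":-31,"turn":0,"gripper":255},{"dx":0,"dy":0,"dz":-10,"turn":0,"gripper":255},{"dx":0,"dy":0,"dz":0,"turn":0,"gripper":255},{"dx":0,"dy":0,"dz":0,"turn":0,"gripper":255}]'
python3 look.py w8 vee_fixture:0 vee_seat:.0795 barrel_orange:.12
```

```text
t: 17.38
tool_pos: [0.5887, -0.1316, 0.1019]
eef_rot: [1.0, -0.022, 0.001, 0.0]
ft_force: [-0.2, -0.7, -2.1]
opening: 0.0353
finger_force: 40.0
17.375 [ 0.5887 -0.1316  0.1019] -2.49
barrel_orange 0.79 [278.1 279.5] [ 0.5869 -0.1321  0.12  ]
```

View pics/w8.png

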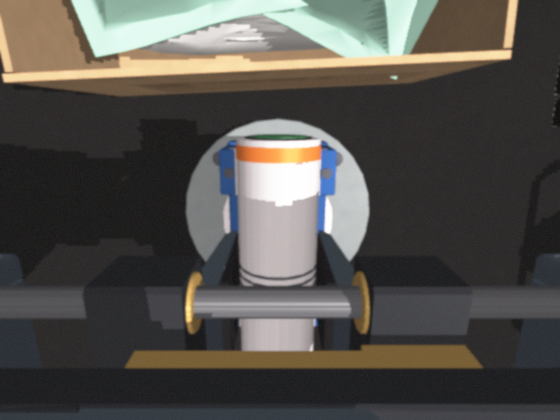

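The barrel (columns 237–321) is centred across the pillars (221–336). I check the lengthwise position from the base's far edge at row 119 and the pillar's far edge at row 142, then descend.

```bash
python3 - <<'E'
from h import *
print(at_z("wrist",(278,119),.01), at_z("wrist",(278,142),.077),at_z("wrist",(187,205),.01),at_z("wrist",(369,205),.01), at_z("wrist",(278,136),.1207))
E
python3 -m pendant '[{"dx":0,"dy":0,"dz":-20,"turn":0,"gripper":255},{"dx":0,"dy":0,"dz":-14,"turn":0,"gripper":255},{"dx":0,"dy":0,"dz":-4,"turn":0,"gripper":255},{"dx":0,"dy":0,"dz":0,"turn":0,"gripper":255},{"dx":0,"dy":0,"dz":0,"turn":0,"gripper":255}]'
```

```text
[ 0.65997718 -0.1355208   0.01      ] [ 0.64847728 -0.13484623  0.077     ] [ 0.5985671  -0.06218938  0.01      ] [ 0.59236375 -0.20329724  0.01      ] [ 0.65421555 -0.13497881  0.1207    ]
t: 18.2
tool_pos: [0.5882, -0.132, 0.0623]
eef_rot: [1.0, -0.022, -0.0, 0.0]
ft_force: [-0.0, 0.3, -2.8]
opening: 0.0354
finger_force: 40.0
```

```bash
python3 -m pendant '[{"dx":0,"dy":0,"dz":-1,"turn":0,"gripper":255},{"dx":0,"dy":0,"dz":-1,"turn":0,"gripper":255},{"dx":0,"dy":0,"dz":0,"turn":0,"gripper":255},{"dx":0,"dy":0,"dz":0,"turn":0,"gripper":255}]'
python3 -m pendant '[{"dx":0,"dy":0,"dz":-0.5,"turn":0,"gripper":255},{"dx":0,"dy":0,"dz":0,"turn":0,"gripper":255},{"dx":0,"dy":0,"dz":0,"turn":0,"gripper":255}]'
```

```text
t: 18.7
tool_pos: [0.5885, -0.1317, 0.0612]
eef_rot: [1.0, -0.022, 0.0, -0.0]
ft_force: [-3.6, 5.7, 9.6]
opening: 0.0354
finger_force: 40.0
t: 19.08
tool_pos: [0.5886, -0.1316, 0.0611]
eef_rot: [1.0, -0.022, 0.0, -0.0]
ft_force: [-4.8, 6.5, 14.8]
opening: 0.0354
finger_force: 40.0
```

```bash
python3 -m pendant '[{"dx":-0.4,"dy":0.6,"dz":0,"turn":0,"gripper":255},{"dx":0,"dy":0,"dz":0,"turn":0,"gripper":255},{"dx":0,"dy":0,"dz":0,"turn":0,"gripper":255}]'; python3 - <<'E'
from h import *
print(bot.state()["ft_torque"])
E
```

```text
t: 19.45
tool_pos: [0.5886, -0.1315, 0.061]
eef_rot: [1.0, -0.022, 0.001, 0.0]
ft_force: [-1.3, 1.9, 9.9]
opening: 0.0354
finger_force: 40.0
[0.2153517  0.35015695 0.0658178 ]
```

```bash
python3 -m pendant '[{"dx":-0.2,"dy":0.3,"dz":-0.6,"turn":0,"gripper":255},{"dx":0,"dy":0,"dz":0,"turn":0,"gripper":255},{"dx":0,"dy":0,"dz":0,"turn":0,"gripper":255},{"dx":0,"dy":0,"dz":0,"turn":0,"gripper":255}]'; python3 - <<'E'
from h import *
print(bot.state()["ft_torque"])
cv2.imwrite("pics/w9.png",bot.capture("wrist"));cv2.imwrite("pics/s9.png",bot.capture("scene"))
for n,z in(("vee_fixture",0),("collar_knob",.055),("barrel_orange",.0795)):
  for c in("wrist","scene"):
    if c=="wrist": cc=bot.capture("wrist")
    for r in bot.landmark_of(n,c)[:1]:print(n,c,r["score"],at_z(c,r["position"],z).round(4))
a=cv2.imread("pics/w9.png");b=cv2.imread("pics/s9.png")[150:270,270:430]
cv2.imwrite("pics/ws9.png",np.hstack([cv2.resize(a,(400,300)),cv2.resize(b,(400,300),interpolation=cv2.INTER_CUBIC)]))
E
```

```text
t: 19.95
tool_pos: [0.5886, -0.1315, 0.0609]
eef_rot: [1.0, -0.022, 0.001, 0.0]
ft_force: [-4.5, -0.0, 17.4]
opening: 0.0351
finger_force: 40.0
[-0.09550105  0.85612202  0.12172626]
vee_fixture scene 0.72 [ 0.5829 -0.1292  0.    ]
collar_knob scene 0.78 [ 0.5034 -0.1367  0.055 ]
barrel_orange wrist 0.86 [ 0.588  -0.1315  0.0795]
barrel_orange scene 0.69 [ 0.6109 -0.1617  0.0795]
```

View pics/ws9.png

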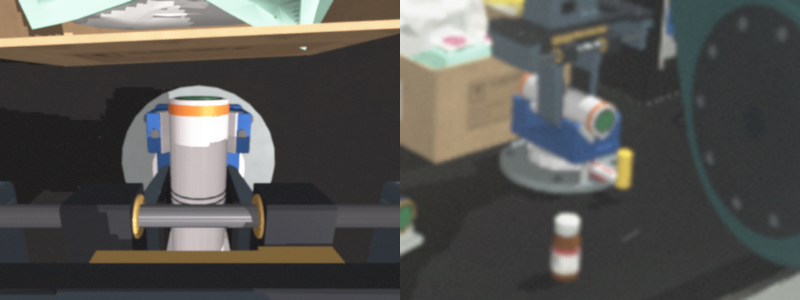

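The barrel lies in the vee, symmetric between the pillars, with the fingers on its middle and the lever still home. The force is 17 N, so I ease it slightly and take out the axial drag.

```bash
python3 -m pendant '[{"dx":-0.3,"dy":0,"dz":0.2,"turn":0,"gripper":255},{"dx":0,"dy":0,"dz":0,"turn":0,"gripper":255},{"dx":0,"dy":0,"dz":0,"turn":0,"gripper":255},{"dx":0,"dy":0,"dz":0,"turn":0,"gripper":255}]'; python3 -m pendant '[{"dx":0,"dy":0,"dz":0,"turn":0,"gripper":255},{"dx":0,"dy":0,"dz":0,"turn":0,"gripper":255},{"dx":0,"dy":0,"dz":0,"turn":0,"gripper":255},{"dx":0,"dy":0,"dz":0,"turn":0,"gripper":255}]'
```

```text
t: 21.0
tool_pos: [0.5886, -0.1315, 0.061]
eef_rot: [1.0, -0.022, 0.001, 0.0]
ft_force: [-1.8, -0.3, 11.5]
opening: 0.0351
finger_force: 40.0
t: 21.5
tool_pos: [0.5887, -0.1315, 0.061]
eef_rot: [1.0, -0.022, 0.001, 0.0]
ft_force: [-1.0, -0.1, 11.8]
opening: 0.0354
finger_force: 40.0
```

```bash
python3 -m pendant '[{"dx":-0.1,"dy":0,"dz":-0.2,"turn":0,"gripper":255},{"dx":0,"dy":0,"dz":0,"turn":0,"gripper":255},{"dx":0,"dy":0,"dz":0,"turn":0,"gripper":255},{"dx":0,"dy":0,"dz":0,"turn":0,"gripper":255},{"dx":0,"dy":0,"dz":0,"turn":0,"gripper":255}]'
```

```text
t: 22.12
tool_pos: [0.5886, -0.1315, 0.061]
eef_rot: [1.0, -0.022, 0.001, 0.0]
ft_force: [-2.1, 0.5, 13.7]
opening: 0.0352
finger_force: 40.0
```

```bash
python3 -c "
from plant import bot
print(bot.job_done())"
```

```text
the job is handed in; nothing more can be done
None
```

The job is handed in at about 22 s: the lock collar is home against its stop, and after that the orange-banded barrel was laid centred in the vee, with the hand still gripping it and pressing down at about 14 N. The blue-banded barrel was left in the rest.

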